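# Zero the sign stand, hold its mast at the mark and close the cam lever

### The arm

A 6-joint arm with a two-finger parallel gripper is mounted at the origin on a cart in front of the work surface, level with it; the furniture and walls round the work are solid. World frame = base frame: x ahead of the robot, y to its left, z up, the work surface at z = 0. Lengths are in m, angles in degrees, forces in N, time in s.
With the tool pointing down it reaches from about 0.35 to 0.875 m from the base axis. Payload 4.2 kg.
Tool frame: the origin (TCP) lies between the finger pads; the fingertips stand 11 mm ahead of it and the grasp point (between the pads) lies 8 mm behind it; z points along the fingers, y is the direction in which the jaws open and shut (so a half turn about z gives the same grasp; the last joint's range is limited). The gripper opens to 87 mm and grips with 3 to 60 N. Pads are 19 mm wide; open, the fingers measure 117 mm over their backs; the gripper's body (75 mm by 190 mm) begins 51 mm behind the grasp point.
Start: joints at [82.769, 22.042, 0.453, 0, -68.411, -14.817], TCP at [0.235, 0.579, 0.234] pointing down, gripper open.
Joint ranges: [-179.83, 179.83], [-69.29, 118.12], [-61.27, 80.66], [-181.25, 117.63], [-171.15, -9.14], [-177.46, 177.46]. Speed limits (degrees/s): [159.86, 159.86, 180, 180, 180, 180].

### API

Orientations are given as a 3x3 rotation matrix whose columns are the frame's x, y, z axes.
In Python, from station import sense, capture, get_calibration, finish_job, search_frame, cut_out gives the robot as it stands.
- The arm moves only by the tool arm_command, never from a script. Its argument "rows" is a list of rows, each an object with "fingers": the opening in per cent of the stroke, from 0 (shut) to 100 (fully open); "travel": the shift along the tool's x, y, z in cm, a list of three; "roll": the turn about the tool's z in degrees. A call has 1 to 10 rows; each row is the pose to reach, as a shift and turn from the pose commanded when the call began, along the tool's axes at that moment; what a row does not reach only later rows make up. A row lasts 1/10 s, in which the tool goes at most 50 mm and 8.59 degrees, less where a joint would pass 70% of its speed; a pose out of reach is approached as far as the arm can. A call with a gripper value outside its range is refused whole. The fingers move at their own pace and stop on an object; the grip force is fixed at half the most. Time passes only in rows, so rows that repeat a pose let the fingers close. It gives the time, the measured TCP pose, the force and the opening at its end, in the units of the state.
- sense(): the state, without advancing time (a new reading comes with each control period).
- capture(name): name is "scene" or "top" or "wrist"; returns (picture, depth): 480x640x3 uint8, red, green, blue; 480x640 float32, m along the optical axis (not along the pixel's ray), 0 where there is no reading.
- get_calibration(name): a dict with "fov_y" (degrees; the focal length in pixels is half the picture's height over the tangent of half this angle, whatever the lens; pixels are square), "cx", "cy" (the principal point, pixels), "origin" and "attitude" of the camera in the world; the wrist camera has in their place "mount" (4x4, takes a point from camera to tool coordinates, whose origin is the TCP and whose axes are the flange's). Camera axes: x right, y down, z forward; pixel columns grow to the right and rows downward; lengths in m; the calibration is good to about 2 mm. A picture is of the moment at which its call begins: read the wrist's pose just before it. get_calibration takes no time and is no camera call.
- finish_job(): hands the job in, once; it reports no verdict.
Trained networks look in the newest picture that a camera, given by its name, has taken for a name from the list of things; names that differ only in an ending like _2 or _b are one class to them, and where a whole thing is asked for, a point or a joint stands for the part that bears it (a point fixed in the world has none). Each returns a list of dicts, best first, with "p" (0 to 1); they miss things now and then, are a little off and sometimes report something else, mostly with a low value. They report only what shows in the picture. A call takes as long as a camera call.
- search_frame(camera, label): "position" ([x, y, z] in m, in world coordinates, good to about 4 mm: the middle of the surface that is visible of it).
- cut_out(camera, label): "mask" (480x640 bool, what is visible of it).
The state is a dict: "time_s": time; "joints": joint angles; "joint_velocities": joint speeds; "effort": joint torques, N m; "tcp_pos": TCP position; "ee_rot": TCP orientation; "wrist_force": force on the tool from outside, world axes, zero at the start; "moment": the same for the moment, N m; "gripper_width": opening from 0.0 (shut) to 1.0 (fully open).
Only numpy, scipy, OpenCV 4.12 (cv2) and the standard library are available. Lean on these libraries where they do the work, as an engineer would, in place of code of your own. Each camera call takes 0.05 s, during which the arm holds its last target. There are 200 camera calls.

### The job

Get the table sign stand ready: first turn its black drag knob until the white pointer stands at the red zero mark, and let go of it. Then take the sprung mast by its black ribbed grip, push it down until the lower edge of its yellow band is level with the top of the collar, and, holding it exactly there, turn mast and gripper together clockwise (seen from above) so that the side of a finger slides the orange cam lever round the collar fully closed against its stop. Finish still holding the mast at its mark with the lever closed - do not let go - and leave the other things on the stand where they are.

Things in the scene. Friction and masses are not known exactly. Their poses are not given: they have to be found in the camera images.
- sign_base: Table sign stand, sign taken off: heavy fixed dark base plate 125 x 285 x 18 mm; its place and yaw vary. Origin: centre of its underside; x away from the robot at yaw 0, y along the plate, z up. Drag knob at its y = +75 mm; at y = -75 mm the mast's sleeve, a post 34 mm across (foot 72) ending in an aluminium collar 42 mm across, top 95 mm above the table.
- knob_grip (a point): Point on the drag knob's vertical axis at the height to grip, 49 mm above the table. Black skirt 54 mm across, its top 30.5 mm above the table, and on it a bar grip 46 long x 13 wide, its top 59.5 mm above the table; the white dial plate below is 86 mm across.
- drag_knob (a joint): Angle of the drag knob, rad. 0 = white pointer at the long red mark on the base's -x side, the bar grip then along the base's x. Positive = clockwise seen from above: the bar's direction is the base's yaw minus this angle. Starts 0.6 to 1.3, turns with slight friction (0.04 N m), stays where left, no stop at zero (range -1.7 to 1.7); black ticks every 0.4.
- collar_top (a point): Point on the mast's vertical axis, level with the top of the collar, 95 mm above the table.
- mast (a joint): Height of the mast above its mark, m. 0 = lower edge of the yellow band level with the collar's top. A spring pushes the mast up to its stop at 0.045 with about 5 N (about 7 N at the mark), so it rises again if let go; it can be pushed past the mark down to -0.015.
- mast_grip (a point): Middle of the mast's black ribbed round grip, 20 mm across, 44 mm long; moves with the mast. At the mark it is 42 mm above the collar's top. A small brass stud tops the mast 27 mm above this point; below the grip the steel mast is 16 mm across, with a 6 mm high yellow band.
- mast_tube: The mast itself (steel tube with yellow band and black grip). It slides up and down in the sleeve and also spins freely about its vertical axis, so a gripper holding it can turn with it (about 6 rad either way). Origin on the axis at the lower edge of the yellow band.
- cam_lever (a joint): Angle of the orange cam lever about the mast's axis, rad. 0 = closed, against its stop, paddle pointing to the base's -x; positive = open, turned counter-clockwise seen from above. Starts 0.55 to 0.9 open; it stays where it is left and takes about 0.07 N m to slide (it has no catch).
- lever_paddle (a point): Middle of the top edge of the lever's upright paddle, 28 mm out from the mast's axis: a radial fin 6 mm thick, 14 to 46 mm from that axis, 3 to 47 mm above the collar's top. Fingers holding the mast at its mark stand beside it, so bring them down either side of it, not onto it: their line of closing about 60 degrees counter-clockwise of the paddle; turning clockwise then pushes it.
- jug: bystander: copper water jug, 215 mm high, back left
- votive: bystander: ribbed yellowish glass votive, 104 mm high, at the back
- glass_a: bystander: clear tumbler, 86 mm high, back right
- wineglass: bystander: clear wine glass, 200 mm high, at the back
- cellar: bystander: round wooden salt cellar, 67 mm high, front right

How it is judged (in metres and radians):
On the way, in this order (a step that is already met when the one before it is completed fails the run):
1. the drag knob reads zero (within 0.12 rad) and is let go, with the lever still open (value of joint drag_knob between -0.12 and 0.12 rad and contact force between the fingers and sign_base below 0.5 N and value of joint cam_lever above 0.4 rad), for 0.2 s.
2. the fingers hold the mast at its mark (within 5 mm), with the lever still open (more than 0.4 rad) (value of joint mast between -0.005 and 0.005 m and contact force between the fingers and mast_tube above 3 N and value of joint cam_lever above 0.4 rad), for 0.2 s.
At the end, for the whole second after the job is handed in: The fingers still grip the mast (more than 3 N of contact) with the mast at rest within 5 mm of its mark, the cam lever is closed within 0.12 rad, the drag knob is within 0.12 rad of zero, and the jug, votive, tumbler, wine glass and salt cellar are within 30 mm of where they stood (value of joint drag_knob between -0.12 and 0.12 rad and value of joint mast between -0.005 and 0.005 m and contact force between the fingers and mast_tube above 3 N and value of joint cam_lever below 0.12 rad and linear speed of mast_tube below 0.01 m/s and distance of each of jug, votive, glass_a, wineglass, cellar from where it was at the start of the episode below 0.03 m); the arm keeps its last pose, push and grip.
It fails at once if the lever is slid towards closed (between 0.12 and 0.4 rad) while the mast is more than 8 mm off its mark (value of joint cam_lever between 0.12 and 0.4 rad and not (value of joint mast between -0.008 and 0.008 m)).
It fails at once if a bystander is knocked over (angle between any of jug, votive, glass_a, wineglass, cellar's own z axis and vertical above 0.5 rad).
It also fails if it takes over 48 s, if anything falls off the work surface, if the arm or the gripper's body presses on something with over 40 N, if the wrist force passes 120 N, or if a joint passes its speed limit or range.

## Working session

There is one attempt and no reset: what is moved stays moved. The work goes in short steps, Python scripts to look and compute and a tool call to move; the robot and the scene stay as the last step left them, time stands still between calls to the robot, and variables do not carry over. Pictures are saved under pics/ and viewed, about 8 in all and at most 12, crops included, and the job is handed in when it is done.

Besides the shell and the picture viewer there is one more tool, called after "Emit:" by a JSON object that holds its "method" and its "body". arm_command: Moves the arm, as the interface text tells. Its arguments: {"type":"object","properties":{"rows":{"type":"array","items":{"type":"object","properties":{"fingers":{"type":"number"},"travel":{"type":"array","items":{"type":"number"}},"roll":{"type":"number"}}}}},"required":["rows"]}

```bash
mkdir -p pics; cat > h.py <<'E'
import numpy as np, cv2
from station import *
def cam(n):
    c=get_calibration(n); f=240/np.tan(np.radians(c['fov_y'])/2)
    if 'mount' in c:
        s=sense(); T=np.eye(4); T[:3,:3]=s['ee_rot']; T[:3,3]=s['tcp_pos']; M=T@np.array(c['mount']); R,o=M[:3,:3],M[:3,3]
    else: R,o=np.array(c['attitude']),np.array(c['origin'])
    return f,c['cx'],c['cy'],R,o
def world(C,d):
    f,cx,cy,R,o=C; v,u=np.mgrid[:480,:640]
    return np.stack([(u-cx)/f*d,(v-cy)/f*d,d],-1)@R.T+o
def proj(C,p):
    f,cx,cy,R,o=C; q=(np.asarray(p)-o)@R; return q[...,:2]/q[...,2:]*f+[cx,cy]
def save(n,im): cv2.imwrite('pics/'+n+'.png',cv2.cvtColor(im,cv2.COLOR_RGB2BGR))
E
python3 - <<'E'
from h import *
np.set_printoptions(precision=4,suppress=True)
s=sense();print(s['time_s'],s['tcp_pos'],s['ee_rot'],s['gripper_width'])
for n in ['top','scene']:
    C=cam(n);im,d=capture(n);save(n,im);print(n,C[4],C[3].tolist(),C[0])
    for l in ['sign_base','knob_grip','mast_grip','lever_paddle','collar_top','jug','votive','glass_a','wineglass','cellar']:
        print(l,[(np.round(r['position'],3).tolist(),round(r['p'],2)) for r in search_frame(n,l)[:2]])
E
```

```text
0.0 [0.2344 0.5788 0.2325] [[ 0.9268 -0.3755 -0.0007]
 [-0.3755 -0.9268 -0.002 ]
 [ 0.0001  0.0021 -1.    ]] 0.9966477556041264
top [ 0.3988 -0.0491  0.9882] [[0.018653451447219464, -0.9817960019409436, 0.18902026167023728], [-0.9996903573185089, -0.021428703076505868, -0.01264911731510631], [0.0164693118708283, -0.18872578323387001, -0.9818917152666397]] 463.5668986398946
sign_base [([0.489, -0.082, 0.02], 0.64), ([0.681, 0.247, 0.135], 0.57)]
knob_grip [([0.488, -0.083, 0.02], 0.64), ([0.7, 0.136, 0.14], 0.26)]
mast_grip [([0.474, -0.146, 0.204], 0.52)]
lever_paddle [([0.457, -0.167, 0.08], 0.65)]
collar_top [([0.485, -0.082, 0.02], 0.69)]
jug [([0.678, 0.249, 0.135], 0.91)]
votive [([0.709, -0.049, 0.052], 0.85)]
glass_a [([0.721, -0.178, 0.039], 0.57)]
wineglass [([0.698, 0.136, 0.137], 0.78)]
cellar [([0.417, -0.326, 0.056], 0.67)]
scene [0.4    0.7369 0.8456] [[-0.9855585510188857, -0.10502586681505274, 0.13283037985830257], [-0.16875668350314604, 0.6739553504387009, -0.7192394367580703], [-0.013982999913221415, -0.7312685915002737, -0.681946275595543]] 456.52005717554954
sign_base [([0.485, -0.086, 0.02], 0.81), ([0.415, -0.308, 0.05], 0.58)]
knob_grip [([0.485, -0.081, 0.018], 0.72), ([0.661, 0.26, 0.148], 0.49)]
mast_grip [([0.471, -0.151, 0.168], 0.77), ([0.418, -0.309, 0.055], 0.7)]
lever_paddle [([0.449, -0.164, 0.099], 0.6)]
collar_top [([0.481, -0.08, 0.021], 0.65)]
jug [([0.662, 0.26, 0.148], 0.89)]
votive [([0.691, -0.03, 0.072], 0.73)]
glass_a [([0.705, -0.179, 0.063], 0.9)]
wineglass [([0.696, 0.119, 0.174], 0.65), ([0.474, -0.152, 0.163], 0.29)]
cellar [([0.416, -0.311, 0.054], 0.73)]
```

View pics/top.png

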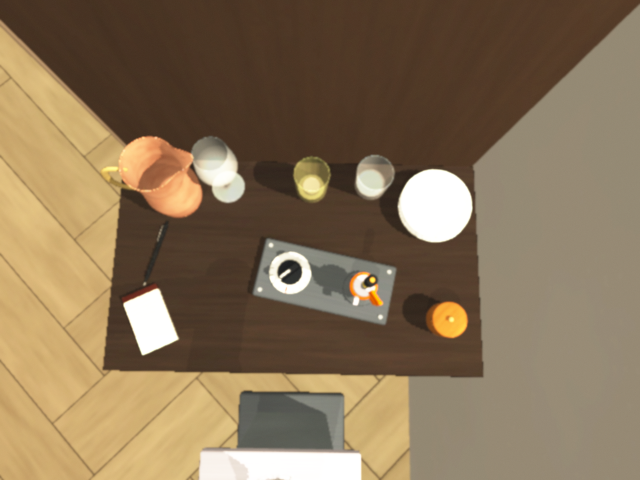

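```bash
python3 - <<'E'
from h import *
np.set_printoptions(precision=4,suppress=True)
C=cam('top');im,d=capture('top');W=world(C,d)
x,y,z=W[...,0],W[...,1],W[...,2]
near=(x>.35)&(x<.6)&(y>-.32)&(y<.15)
m=cut_out('top','sign_base')[0]['mask'] if 1 else 0
# plate top
p=near&(z>.012)&(z<.024)&(d>0)
P=W[p][:,:2].astype(np.float32); print('plate',cv2.minAreaRect(P),len(P))
hsv=cv2.cvtColor(im,cv2.COLOR_RGB2HSV)
# white dial plate: low S, high V
w=near&(z>.012)&(z<.035)&(hsv[...,1]<50)&(hsv[...,2]>150)
print('white',w.sum(),cv2.minEnclosingCircle(W[w][:,:2].astype(np.float32)))
k=near&(z>.05)&(z<.068)&(y>-.06)
print('bar',k.sum(),cv2.minAreaRect(W[k][:,:2].astype(np.float32)),np.median(z[k]))
r=near&((hsv[...,0]<5)|(hsv[...,0]>172))&(hsv[...,1]>130)&(z<.04)
print('red',r.sum(),W[r].mean(0))
o=near&(hsv[...,0]>5)&(hsv[...,0]<18)&(hsv[...,1]>150)&(z>.1)&(z<.16)
print('orange',o.sum(),W[o].mean(0),cv2.minAreaRect(W[o][:,:2].astype(np.float32)))
g=near&(z>.185)&(z<.23)
print('mast',g.sum(),np.median(W[g],0),W[g].mean(0),W[g].max(0))
E
```

```text
plate ((0.5186017155647278, -0.14159822463989258), (0.39587318897247314, 0.20105792582035065), 80.17162322998047) 6431
white 1295 ((0.5274625420570374, -0.12948483228683472), 0.19631144404411316)
bar 151 ((0.5092014670372009, -0.008772023022174835), (0.01321975328028202, 0.0448908656835556), 38.712215423583984) 0.05958712366812868
red 0 [nan nan nan]
orange 58 [ 0.4513 -0.1709  0.1234] ((0.45147114992141724, -0.17084123194217682), (0.026804348453879356, 0.0075822267681360245), 46.25957489013672)
mast 123 [ 0.4775 -0.1548  0.2041] [ 0.4779 -0.1549  0.2036] [ 0.488  -0.1458  0.2112]<stdin>:17: RuntimeWarning: Mean of empty slice.
  ret = um.true_divide(
```

The top view shows the knob at pixel (290,272), with its pointer to the lower left. The mast is at (365,285), with the orange paddle at (375,297) to its lower right. Estimates are yaw ≈ -12°, knob ≈ 0.69 rad and lever ≈ 0.74 rad, all within the stated ranges. Next I'll move above the knob.

Emit:
{"method": "arm_command", "body": {"rows": [{"fingers": 100, "travel": [47.6, 44.2, 4], "roll": 29}, {"fingers": 100, "travel": [47.6, 44.2, 4], "roll": 29}, {"fingers": 100, "travel": [47.6, 44.2, 4], "roll": 29}, {"fingers": 100, "travel": [47.6, 44.2, 4], "roll": 29}, {"fingers": 100, "travel": [47.6, 44.2, 4], "roll": 29}, {"fingers": 100, "travel": [47.6, 44.2, 4], "roll": 29}, {"fingers": 100, "travel": [47.6, 44.2, 4], "roll": 29}, {"fingers": 100, "travel": [47.6, 44.2, 4], "roll": 29}, {"fingers": 100, "travel": [47.6, 44.2, 4], "roll": 29}, {"fingers": 100, "travel": [47.6, 44.2, 4], "roll": 29}]}}

```text
time_s: 2.2
tcp_pos: [0.4467, 0.1254, 0.2033]
ee_rot: [[0.629, -0.777, 0.001], [-0.777, -0.629, 0.001], [0.0, -0.001, -1.0]]
wrist_force: [0.6, 0.2, -0.3]
gripper_width: 1.003
```

Emit:
{"method": "arm_command", "body": {"rows": [{"fingers": 100, "travel": [14.3, 3.6, 1], "roll": 0}, {"fingers": 100, "travel": [14.3, 3.6, 1], "roll": 0}, {"fingers": 100, "travel": [14.3, 3.6, 1], "roll": 0}, {"fingers": 100, "travel": [14.3, 3.6, 1], "roll": 0}, {"fingers": 100, "travel": [14.3, 3.6, 1], "roll": 0}]}}

```text
time_s: 2.7
tcp_pos: [0.508, -0.0077, 0.1925]
ee_rot: [[0.626, -0.78, -0.001], [-0.78, -0.626, -0.0], [-0.0, 0.001, -1.0]]
wrist_force: [-0.6, -0.0, -0.2]
gripper_width: 1.0
```

```bash
cat > k.py <<'E'
from h import *
np.set_printoptions(precision=4,suppress=True)
C=cam('wrist');im,d=capture('wrist');W=world(C,d);s=sense()
print(s['tcp_pos'],s['ee_rot'][:,1],s['joints'],s['wrist_force'])
x,y,z=W[...,0],W[...,1],W[...,2]
near=(x>.44)&(x<.58)&(y>-.07)&(y<.06)&(d>0)
k=near&(z>.054)&(z<.066)
n,l,st,_=cv2.connectedComponentsWithStats(k.astype(np.uint8)); k=l==1+st[1:,4].argmax()
print('bar',k.sum(),cv2.minAreaRect(W[k][:,:2].astype(np.float32)),np.median(z[k]))
hsv=cv2.cvtColor(im,cv2.COLOR_RGB2HSV)
r=near&((hsv[...,0]<6)|(hsv[...,0]>172))&(hsv[...,1]>120)&(z<.04)
print('red',r.sum(),W[r].mean(0))
w=near&(z>.012)&(z<.035)&(hsv[...,1]<60)&(hsv[...,2]>150)
print('white',w.sum(),cv2.minEnclosingCircle(W[w][:,:2].astype(np.float32)))
import sys; save(sys.argv[1],im)
E
python3 k.py w1
```

```text
[ 0.5079 -0.0067  0.1927] [-0.7782 -0.628   0.0001] [ 17.5734  12.7226 -19.2575  -0.0104 -58.0314  21.3355] [-0.4317  0.6027  0.8199]
bar 1058 ((0.5072835087776184, -0.009547904133796692), (0.012956630438566208, 0.04615570977330208), 37.994571685791016) 0.060282528088409004
red 15 [ 0.4727 -0.0024  0.0232]
white 15689 ((0.5073844194412231, -0.014303530566394329), 0.08705734461545944)
```

View pics/w1.png

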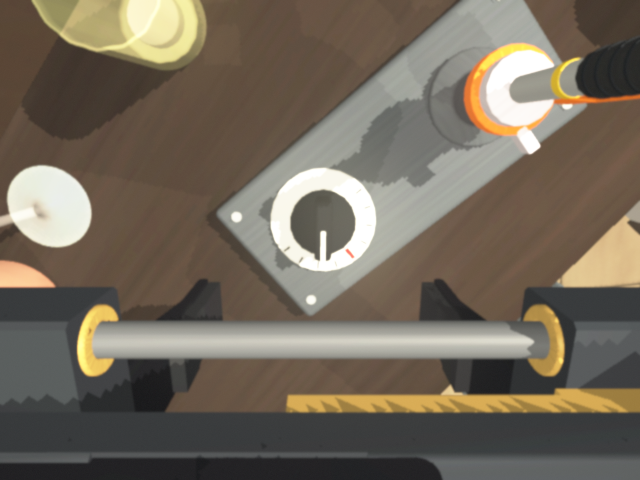

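The wrist view shows the knob at (323,220), its pointer straight down to (323,260), and the red mark at (350,253). The needed turn is about 40° counter-clockwise. Now I'll descend.

Emit:
{"method": "arm_command", "body": {"rows": [{"fingers": 60, "travel": [0.1, 0.2, 5], "roll": 1}, {"fingers": 60, "travel": [0.1, 0.2, 9], "roll": 1}, {"fingers": 60, "travel": [0.1, 0.2, 12.5], "roll": 1}, {"fingers": 60, "travel": [0.1, 0.2, 14.6], "roll": 1}, {"fingers": 60, "travel": [0.1, 0.2, 14.6], "roll": 1}, {"fingers": 0, "travel": [0.1, 0.2, 14.6], "roll": 1}, {"fingers": 0, "travel": [0.1, 0.2, 14.6], "roll": 1}, {"fingers": 0, "travel": [0.1, 0.2, 14.6], "roll": 1}, {"fingers": 0, "travel": [0.1, 0.2, 14.6], "roll": 1}, {"fingers": 0, "travel": [0.1, 0.2, 14.6], "roll": 1}]}}

```text
time_s: 3.75
tcp_pos: [0.5074, -0.0085, 0.0475]
ee_rot: [[0.615, -0.789, 0.001], [-0.789, -0.615, 0.0], [0.001, -0.001, -1.0]]
wrist_force: [-0.8, -0.2, 1.0]
gripper_width: 0.236
```

Emit:
{"method": "arm_command", "body": {"rows": [{"fingers": 0, "travel": [0, 0, 0], "roll": 0}, {"fingers": 0, "travel": [0, 0, 0], "roll": 0}, {"fingers": 0, "travel": [0, 0, 0], "roll": 0}, {"fingers": 0, "travel": [0, 0, 0], "roll": -7}, {"fingers": 0, "travel": [0, 0, 0], "roll": -14}, {"fingers": 0, "travel": [0, 0, 0], "roll": -21}, {"fingers": 0, "travel": [0, 0, 0], "roll": -28}, {"fingers": 0, "travel": [0, 0, 0], "roll": -35}, {"fingers": 0, "travel": [0, 0, 0], "roll": -40.3}, {"fingers": 0, "travel": [0, 0, 0], "roll": -40.3}]}}

```text
time_s: 4.75
tcp_pos: [0.5067, -0.009, 0.0472]
ee_rot: [[0.979, -0.202, -0.001], [-0.202, -0.979, -0.001], [-0.001, 0.001, -1.0]]
wrist_force: [-2.3, -1.6, 5.8]
gripper_width: 0.145
```

Emit:
{"method": "arm_command", "body": {"rows": [{"fingers": 60, "travel": [0, 0, 0], "roll": 0}, {"fingers": 60, "travel": [0, 0, 0], "roll": 0}, {"fingers": 60, "travel": [0, 0, 0], "roll": 0}, {"fingers": 60, "travel": [0, 0, 0], "roll": 0}, {"fingers": 60, "travel": [0, 0, 0], "roll": 0}, {"fingers": 60, "travel": [0, 0, -4], "roll": 0}, {"fingers": 80, "travel": [0, 0, -9], "roll": 0}, {"fingers": 100, "travel": [0, 0, -14], "roll": 0}, {"fingers": 100, "travel": [0, 0, -18], "roll": 0}, {"fingers": 100, "travel": [0, 0, -18], "roll": 0}]}}

```text
time_s: 5.75
tcp_pos: [0.5106, -0.0081, 0.2335]
ee_rot: [[0.979, -0.203, 0.014], [-0.203, -0.979, 0.002], [0.013, -0.005, -1.0]]
wrist_force: [0.6, 0.4, -0.5]
gripper_width: 0.876
```

```bash
python3 k.py w2; cat > m.py <<'E'
from h import *
import sys
np.set_printoptions(precision=4,suppress=True)
for n in sys.argv[1:]:
    C=cam(n);im,d=capture(n);W=world(C,d);print(n,sense()['tcp_pos'])
    x,y,z=W[...,0],W[...,1],W[...,2]
    near=(x>.40)&(x<.54)&(y>-.22)&(y<-.09)&(d>0)
    hsv=cv2.cvtColor(im,cv2.COLOR_RGB2HSV)
    o=near&(hsv[...,0]>3)&(hsv[...,0]<18)&(hsv[...,1]>150)&(z>.085)&(z<.15)
    hi=o&(z>.125)
    print('orange',o.sum(),hi.sum(),cv2.minAreaRect(W[o][:,:2].astype(np.float32)), W[hi].mean(0), np.percentile(z[o],[5,50,95]))
    for a,b in [(.155,.175),(.175,.20),(.199,.213)]:
        g=near&(z>a)&(z<b)&~o
        if g.sum()>5: print('mast',a,g.sum(),W[g].mean(0),W[g].min(0),W[g].max(0))
    print([(np.round(r['position'],4),round(r['p'],2)) for l in ['mast_grip','lever_paddle'] for r in search_frame(n,l)[:1]])
E
python3 m.py wrist top scene
```

```text
[ 0.5085 -0.0082  0.23  ] [-0.2034 -0.9791 -0.0035] [ 17.3988  10.6303 -16.2067   0.0112 -62.7287  60.8576] [ 0.5822 -0.0802 -0.6151]
bar 850 ((0.5071550607681274, -0.009453566744923592), (0.012769707478582859, 0.0465288981795311), 78.35334777832031) 0.06027062319382037
red 8 [ 0.4705 -0.002   0.0237]
white 6892 ((0.5071226954460144, -0.015339087694883347), 0.085908442735672)
wrist [ 0.507  -0.0084  0.2275]
orange 642 54 ((0.4652569890022278, -0.1497129499912262), (0.06792106479406357, 0.031274355947971344), 22.517086029052734) [ 0.4511 -0.1699  0.1298] [0.0851 0.0948 0.1278]
mast 0.155 639 [ 0.4815 -0.1503  0.1664] [ 0.4686 -0.1635  0.155 ] [ 0.4873 -0.1453  0.175 ]
mast 0.175 1230 [ 0.4829 -0.1508  0.1869] [ 0.4695 -0.1643  0.175 ] [ 0.4877 -0.1452  0.2   ]
mast 0.199 441 [ 0.484  -0.1522  0.203 ] [ 0.4793 -0.1597  0.199 ] [ 0.4875 -0.1461  0.2078]
[(array([ 0.4808, -0.1521,  0.1695]), 0.67), (array([ 0.4768, -0.1492,  0.0865]), 0.56)]
top [ 0.506  -0.0088  0.2251]
orange 146 59 ((0.46797025203704834, -0.1562139093875885), (0.0697280615568161, 0.0440787747502327), 23.74869346618652
[... 244 characters left out ...]
99 113 [ 0.4783 -0.1551  0.2044] [ 0.4691 -0.1647  0.1994] [ 0.4878 -0.1458  0.2112]
[(array([ 0.4741, -0.1508,  0.2057]), 0.55), (array([ 0.4597, -0.167 ,  0.0836]), 0.62)]
scene [ 0.5065 -0.0088  0.2254]
orange 205 72 ((0.46102428436279297, -0.15331211686134338), (0.06465257704257965, 0.039561718702316284), 20.829919815063477) [ 0.4506 -0.1703  0.135 ] [0.0858 0.1161 0.1413]
mast 0.155 46 [ 0.4752 -0.1487  0.1672] [ 0.4656 -0.1573  0.1555] [ 0.4846 -0.1439  0.1748]
mast 0.175 69 [ 0.4753 -0.1486  0.1876] [ 0.4659 -0.1566  0.1757] [ 0.4854 -0.1425  0.1992]
mast 0.199 35 [ 0.4736 -0.1525  0.2035] [ 0.4661 -0.163   0.1992] [ 0.4808 -0.1457  0.2088]
[(array([ 0.4709, -0.1503,  0.1661]), 0.57)]
```

View pics/w2.png

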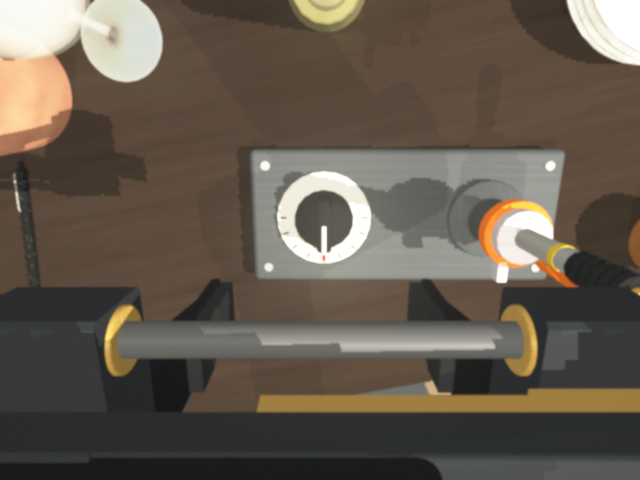

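The view shows the pointer over the red mark at (324,258), so the knob reads zero (bar 168.35°, mark 168.4°). Next I'll move above the mast, raising the arm first.

Emit:
{"method": "arm_command", "body": {"rows": [{"fingers": 100, "travel": [0, 0, -4], "roll": -4}, {"fingers": 100, "travel": [0.1, 3, -4.5], "roll": -8}, {"fingers": 100, "travel": [0.1, 7, -4.5], "roll": -15}, {"fingers": 100, "travel": [0.1, 11, -4.5], "roll": -22}, {"fingers": 100, "travel": [0.1, 14.9, -4.5], "roll": -22}, {"fingers": 100, "travel": [0.1, 14.9, -4.5], "roll": -22}, {"fingers": 100, "travel": [0.1, 14.9, -4.5], "roll": -22}, {"fingers": 100, "travel": [0.1, 14.9, -4.5], "roll": -22}]}}

```text
time_s: 7.05
tcp_pos: [0.4778, -0.1542, 0.2716]
ee_rot: [[0.984, 0.178, -0.0], [0.178, -0.984, 0.0], [-0.0, -0.0, -1.0]]
wrist_force: [-1.0, 0.6, 0.8]
gripper_width: 1.001
```

```bash
python3 m.py wrist; python3 - <<'E'
from h import *
im,d=capture('wrist');save('w3',im);s=sense();print(s['tcp_pos'],s['ee_rot'],s['joints'])
C=cam('wrist')
print([proj(C,p).round().tolist() for p in [(.4775,-.1558,.209),(.4775,-.1558,.182),(.4775,-.1558,.095)]])
E
```

```text
wrist [ 0.478  -0.1539  0.2717]
orange 680 223 ((0.47049784660339355, -0.1567937582731247), (0.06511110812425613, 0.05110592022538185), 1.6416332721710205) [ 0.4466 -0.1776  0.1412] [0.0851 0.0862 0.144 ]
mast 0.155 106 [ 0.4847 -0.1549  0.1684] [ 0.4777 -0.166   0.155 ] [ 0.4872 -0.1462  0.175 ]
mast 0.175 339 [ 0.4846 -0.1547  0.1871] [ 0.4744 -0.1661  0.175 ] [ 0.4876 -0.146   0.2   ]
mast 0.199 967 [ 0.4785 -0.156   0.2052] [ 0.4677 -0.1665  0.1992] [ 0.4875 -0.1461  0.2118]
[(array([ 0.4791, -0.1547,  0.2001]), 0.66), (array([ 0.4773, -0.1662,  0.0846]), 0.56)]
[ 0.47798096 -0.15381036  0.27177811] [[ 9.83738732e-01  1.79605415e-01 -4.69559838e-05]
 [ 1.79605417e-01 -9.83738732e-01  4.38088874e-05]
 [-3.83241066e-05 -5.15300484e-05 -9.99999998e-01]] [ 7.17873802e-01  8.41206761e+00 -1.27357968e+01 -2.72719942e-03
 -6.88547944e+01  9.96298873e+01]
[[323.0, 265.0], [323.0, 251.0], [322.0, 221.0]]
```

View pics/w3.png

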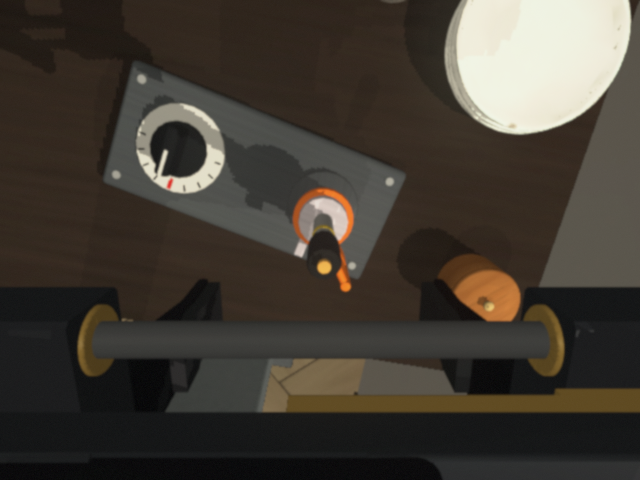

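The stud is at (324,266), where I predicted it, so the mast axis is (0.4776, -0.156). The paddle shows at (345,280). I'll check the paddle and bar angles from this view.

```bash
sed -i '/imp/!b' k.py; python3 k.py w4; python3 - <<'E'
from h import *
C=cam('wrist');im,d=capture('wrist');W=world(C,d);x,y,z=[W[...,i] for i in range(3)]
hsv=cv2.cvtColor(im,cv2.COLOR_RGB2HSV)
o=(x>.40)&(x<.54)&(y>-.22)&(y<-.09)&(hsv[...,0]>3)&(hsv[...,0]<18)&(hsv[...,1]>150)&(z>.137)&(z<.148)
P=W[o]-[.4776,-.156,0]; r=np.hypot(P[:,0],P[:,1]);a=np.degrees(np.arctan2(P[:,1],P[:,0]))%360
for lo in range(14,50,6):
    m=(r>lo/1e3)&(r<=(lo+6)/1e3)
    if m.sum(): print(lo,m.sum(),np.percentile(a[m],[3,50,97]).round(1))
E
```

```text
[ 0.478  -0.1539  0.2718] [ 0.1795 -0.9838  0.    ] [  0.707    8.4101 -12.7339  -0.0001 -68.8535  99.6325] [-0.0508  0.0292 -0.0096]
bar 828 ((0.5071595311164856, -0.009907945990562439), (0.013553386554121971, 0.04632116109132767), 78.61463928222656) 0.0601200542863046
red 30 [ 0.4722 -0.0025  0.0237]
white 3180 ((0.5110963582992554, 0.00895241554826498), 0.06230248138308525)
26 28 [210.  216.1 219.4]
32 64 [209.1 214.3 218.8]
38 83 [209.1 214.3 218.7]
44 18 [211.  214.2 218.4]
```

Emit:
{"method": "arm_command", "body": {"rows": [{"fingers": 100, "travel": [-0.1, 0.2, 3], "roll": 0}, {"fingers": 80, "travel": [-0.1, 0.2, 6], "roll": 0}, {"fingers": 60, "travel": [-0.1, 0.2, 9], "roll": 0}, {"fingers": 60, "travel": [-0.1, 0.2, 9.8], "roll": 0}, {"fingers": 50, "travel": [-0.1, 0.2, 9.8], "roll": 0}, {"fingers": 0, "travel": [-0.1, 0.2, 9.8], "roll": 0}, {"fingers": 0, "travel": [-0.1, 0.2, 9.8], "roll": 0}, {"fingers": 0, "travel": [-0.1, 0.2, 9.8], "roll": 0}, {"fingers": 0, "travel": [-0.1, 0.2, 9.8], "roll": 0}, {"fingers": 0, "travel": [-0.1, 0.2, 9.8], "roll": 0}]}}

```text
time_s: 8.35
tcp_pos: [0.4772, -0.1569, 0.1743]
ee_rot: [[0.984, 0.178, 0.001], [0.178, -0.984, -0.0], [0.001, 0.0, -1.0]]
wrist_force: [-0.7, -0.5, -0.0]
gripper_width: 0.265
```

Emit:
{"method": "arm_command", "body": {"rows": [{"fingers": 0, "travel": [0, 0, 0], "roll": 0}, {"fingers": 0, "travel": [0, 0, 0], "roll": 0}]}}

```text
time_s: 8.55
tcp_pos: [0.477, -0.1561, 0.1742]
ee_rot: [[0.984, 0.178, 0.0], [0.178, -0.984, 0.001], [0.001, -0.001, -1.0]]
wrist_force: [-1.9, 4.4, 4.3]
gripper_width: 0.221
```

Emit:
{"method": "arm_command", "body": {"rows": [{"fingers": 0, "travel": [0, 0, 0], "roll": 0}, {"fingers": 0, "travel": [0, 0, 1], "roll": 0}, {"fingers": 0, "travel": [0, 0, 2], "roll": 0}, {"fingers": 0, "travel": [0, 0, 3], "roll": 0}, {"fingers": 0, "travel": [0, 0, 4], "roll": 0}, {"fingers": 0, "travel": [0, 0, 4.5], "roll": 0}, {"fingers": 0, "travel": [0, 0, 4.5], "roll": 0}, {"fingers": 0, "travel": [0, 0, 4.5], "roll": 0}]}}

```text
time_s: 9.35
tcp_pos: [0.4771, -0.1561, 0.1296]
ee_rot: [[0.984, 0.178, 0.0], [0.178, -0.984, 0.001], [0.0, -0.001, -1.0]]
wrist_force: [-2.7, 6.7, 8.2]
gripper_width: 0.225
```

```bash
cat > b.py <<'E'
from h import *
import sys
np.set_printoptions(precision=4,suppress=True)
out=[]
for n in ['scene','wrist']:
    C=cam(n);im,d=capture(n)
    uv=proj(C,np.array([.4776,-.156,.11])).round().astype(int);h=40 if n=='scene' else 60
    u0,v0=np.clip(uv-h,0,None); c=im[v0:v0+2*h,u0:u0+2*h]
    print(n,u0,v0,[proj(C,np.array([.4776,-.156,q])).round(1).tolist() for q in (.095,.101,.115,.159)])
    c=cv2.resize(c,(480,480),interpolation=cv2.INTER_NEAREST); out.append(c)
save(sys.argv[1],np.hstack(out[:2])[:, :800] if 0 else cv2.resize(np.hstack(out),(800,400)))
s=sense();print(s['tcp_pos'],s['wrist_force'],s['moment'],s['gripper_width'])
E
python3 b.py b1
```

```text
scene 313 177 [[352.9, 221.1], [353.0, 219.2], [353.2, 215.0], [353.8, 201.1]]
wrist 260 233 [[319.6, 281.2], [319.6, 285.8], [319.6, 297.4], [319.3, 349.1]]
[ 0.4771 -0.1561  0.1297] [-2.3059  5.7983  8.4996] [1.795  0.7668 0.0057] 0.2241719621310241
```

View pics/b1.png

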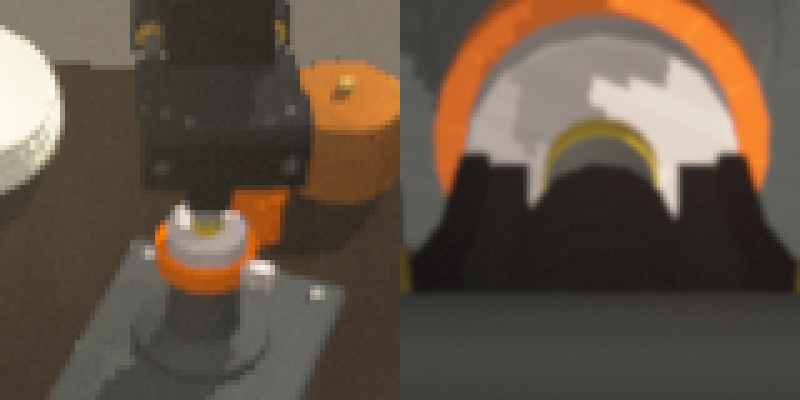

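```bash
python3 - <<'E'
from h import *
C=cam('wrist');im,d=capture('wrist')
hsv=cv2.cvtColor(im,cv2.COLOR_RGB2HSV)
for u in range(310,332,3):
    col=[v for v in range(240,300) if 18<hsv[v,u,0]<34 and hsv[v,u,1]>110]
    print(u,col[:1],col[-1:],end=' ')
t=np.radians(np.arange(0,360,5))
for z in (.090,.095,.101,.106):
    p=proj(C,np.stack([.4776+.008*np.cos(t),-.156+.008*np.sin(t),0*t+z],-1)); print(z,p[p[:,1].argmin()])
c=proj(C,np.stack([.4776+.021*np.cos(t),-.156+.021*np.sin(t),0*t+.095],-1)); print('collar',c.min(0),c.max(0))
w=[v for v in range(230,280) if hsv[v,320,1]<60 and hsv[v,320,2]>90]; print('collar top seen',w[0],w[-1])
print(im[232:290:1,320].tolist())
E
```

```text
310 [272] [276] 313 [270] [274] 316 [269] [273] 319 [269] [273] 322 [269] [273] 325 [270] [274] 328 [271] [275] 331 [273] [278] 0.09 [319.67615606 262.72348218]
0.095 [319.65884071 265.9732172 ]
0.101 [319.63691329 270.08854551]
0.106 [319.61760392 273.71251814]
collar [277.37507313 240.51967109] [361.78744866 319.66013775]
collar top seen 239 279
[[182, 90, 35], [183, 91, 37], [182, 89, 34], [180, 90, 37], [171, 93, 52], [149, 100, 76], [127, 105, 94], [119, 107, 102], [115, 106, 101], [116, 107, 102], [122, 112, 107], [137, 127, 122], [153, 142, 136], [155, 144, 138], [152, 141, 135], [149, 138, 132], [149, 137, 132], [149, 138, 132], [150, 139, 133], [151, 140, 134], [152, 140, 134], [152, 140, 133], [153, 142, 135], [161, 149, 142], [184, 171, 164], [217, 201, 191], [225, 214, 204], [226, 214, 205], [226, 213, 204], [224, 211, 202], [223, 210, 201], [221, 207, 198], [211, 196, 187], [183, 169, 162], [161, 149, 140], [150, 136, 119], [140, 122, 86], [130, 109, 52], [127, 104, 36], [131, 107, 38], [133, 111, 46], [124, 107, 62], [106, 97, 76], [95, 90, 81], [93, 88, 81], [94, 89, 82], [92, 87, 81], [92, 88, 81], [91, 86, 80], [81, 77, 71], [64, 58, 53], [46, 39, 36], [42, 35, 32], [40, 34, 31], [41, 34, 31], [40, 34, 30], [42, 35, 32], [42, 35, 31]]
```

Counting from the top stop, the mast was pushed down 44.5 mm, and the band sits right at the collar top at (600,125) in the crop. The image hints it may be 1–3 mm high, so I'll lower it 1 mm, hold, then start turning clockwise.

Emit:
{"method": "arm_command", "body": {"rows": [{"fingers": 0, "travel": [0, 0, 0.1], "roll": 0}, {"fingers": 0, "travel": [0, 0, 0.1], "roll": 0}, {"fingers": 0, "travel": [0, 0, 0.1], "roll": 0}, {"fingers": 0, "travel": [0, 0, 0.1], "roll": 0}, {"fingers": 0, "travel": [0, 0, 0.1], "roll": 4}, {"fingers": 0, "travel": [0, 0, 0.1], "roll": 8}, {"fingers": 0, "travel": [0, 0, 0.1], "roll": 12}, {"fingers": 0, "travel": [0, 0, 0.1], "roll": 16}, {"fingers": 0, "travel": [0, 0, 0.1], "roll": 20}, {"fingers": 0, "travel": [0, 0, 0.1], "roll": 20}]}}

```text
time_s: 10.5
tcp_pos: [0.4772, -0.1563, 0.1289]
ee_rot: [[0.985, -0.17, 0.0], [-0.17, -0.985, 0.0], [0.0, -0.0, -1.0]]
wrist_force: [-2.5, 5.1, 7.8]
gripper_width: 0.225
```

```bash
cat > l.py <<'E'
from h import *
np.set_printoptions(precision=3,suppress=True)
s=sense();print(s['tcp_pos'],s['wrist_force'],s['moment'],np.degrees(np.arctan2(s['ee_rot'][1][1],s['ee_rot'][0][1]))%360)
for n in ['scene','top']:
    C=cam(n);im,d=capture(n);W=world(C,d);x,y,z=[W[...,i] for i in range(3)]
    hsv=cv2.cvtColor(im,cv2.COLOR_RGB2HSV); P=W-[.4776,-.156,0]; r=np.hypot(P[...,0],P[...,1])
    o=(hsv[...,0]>3)&(hsv[...,0]<18)&(hsv[...,1]>150)&(z>.10)&(z<.148)&(r>.02)&(r<.052)
    a=np.degrees(np.arctan2(P[...,1],P[...,0]))%360
    print(n,o.sum(),np.percentile(a[o],[5,50,95]) if o.any() else '')
E
python3 l.py
```

```text
[ 0.477 -0.156  0.129] [-2.497  5.128  7.764] [1.592 0.768 0.081] 260.22392973928936
scene 134 [199.051 205.387 210.268]
top 29 [206.969 207.495 210.153]
```

Emit:
{"method": "arm_command", "body": {"rows": [{"fingers": 0, "travel": [0, 0, 0], "roll": 5}, {"fingers": 0, "travel": [0, 0, 0], "roll": 10}, {"fingers": 0, "travel": [0, 0, 0], "roll": 15}, {"fingers": 0, "travel": [0, 0, 0], "roll": 20}, {"fingers": 0, "travel": [0, 0, 0], "roll": 25}, {"fingers": 0, "travel": [0, 0, 0], "roll": 30}, {"fingers": 0, "travel": [0, 0, 0], "roll": 33}, {"fingers": 0, "travel": [0, 0, 0], "roll": 35}, {"fingers": 0, "travel": [0, 0, 0], "roll": 36}, {"fingers": 0, "travel": [0, 0, 0], "roll": 36}]}}

```text
time_s: 11.6
tcp_pos: [0.477, -0.1567, 0.1288]
ee_rot: [[0.698, -0.716, -0.0], [-0.716, -0.698, -0.0], [0.0, 0.0, -1.0]]
wrist_force: [-3.0, 4.7, 6.8]
gripper_width: 0.223
```

```bash
python3 l.py
```

```text
[ 0.477 -0.157  0.129] [-3.043  4.668  6.812] [1.172 0.814 0.133] 224.27396238457737
scene 162 [165.13  171.864 176.293]
top 29 [168.557 171.498 175.817]
```

Emit:
{"method": "arm_command", "body": {"rows": [{"fingers": 0, "travel": [0, 0, 0], "roll": 1}, {"fingers": 0, "travel": [0, 0, 0], "roll": 2}, {"fingers": 0, "travel": [0, 0, 0], "roll": 3}, {"fingers": 0, "travel": [0, 0, 0], "roll": 3}, {"fingers": 0, "travel": [0, 0, 0], "roll": 3}]}}

```text
time_s: 12.2
tcp_pos: [0.4769, -0.1567, 0.1288]
ee_rot: [[0.66, -0.751, -0.0], [-0.751, -0.66, -0.0], [-0.0, 0.0, -1.0]]
wrist_force: [-3.2, 4.2, 6.6]
gripper_width: 0.224
```

```bash
python3 l.py; python3 b.py b2
```

```text
[ 0.477 -0.157  0.129] [-3.229  4.228  6.59 ] [1.12  0.812 0.041] 221.2885123806296
scene 163 [164.206 168.981 174.431]
top 31 [165.13  168.11  173.863]
scene 313 177 [[352.9, 221.1], [353.0, 219.2], [353.2, 215.0], [353.8, 201.1]]
wrist 259 235 [[318.6, 283.3], [318.6, 287.9], [318.5, 299.8], [317.8, 352.3]]
[ 0.477  -0.1567  0.1288] [-3.0394  3.7612  6.9071] [ 1.2086  0.8346 -0.0117] 0.2235041303076967
```

View pics/b2.png

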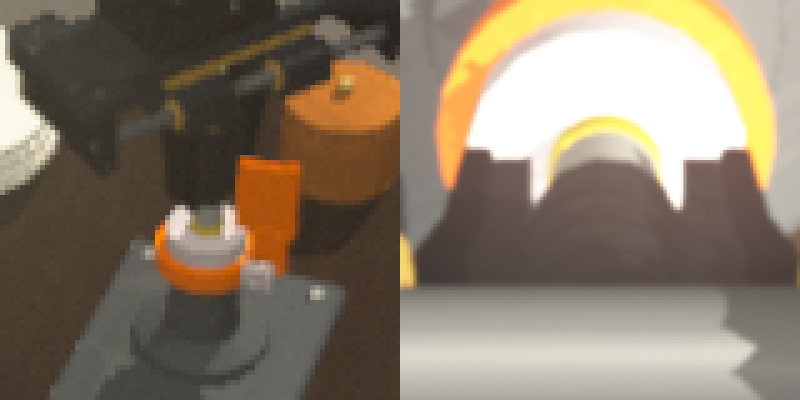

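The lever now reads about 168.5°, against a closed direction of 168.4°. I'll press a few degrees more to feel the stop.

Emit:
{"method": "arm_command", "body": {"rows": [{"fingers": 0, "travel": [0, 0, 0], "roll": 1}, {"fingers": 0, "travel": [0, 0, 0], "roll": 2}, {"fingers": 0, "travel": [0, 0, 0], "roll": 2}, {"fingers": 0, "travel": [0, 0, 0], "roll": 2}]}}

```text
time_s: 12.8
tcp_pos: [0.4769, -0.1567, 0.1288]
ee_rot: [[0.633, -0.774, -0.0], [-0.774, -0.633, -0.0], [-0.0, 0.0, -1.0]]
wrist_force: [-3.6, 3.8, 7.0]
gripper_width: 0.221
```

```bash
python3 l.py;  python3 - <<'E'
from h import *
C=cam('wrist');im,d=capture('wrist')
for v in range(260,285): print(v,im[v,318].tolist(),end=' ')
t=np.radians(np.arange(0,360,5))
for z in (.095,.101):
    p=proj(C,np.stack([.4776+.008*np.cos(t),-.156+.008*np.sin(t),0*t+z],-1)); print(z,p[p[:,1].argmin()])
E
```

```text
[ 0.477 -0.157  0.129] [-3.568  3.785  6.964] [1.146 0.852 0.033] 219.28943636699577
scene 165 [162.194 167.198 172.351]
top 34 [163.446 166.052 172.864]
260 [255, 255, 255] 261 [255, 255, 255] 262 [255, 255, 255] 263 [255, 255, 255] 264 [255, 255, 255] 265 [255, 255, 255] 266 [255, 255, 255] 267 [255, 255, 255] 268 [255, 255, 254] 269 [254, 250, 222] 270 [249, 230, 133] 271 [249, 227, 103] 272 [254, 242, 109] 273 [255, 249, 133] 274 [252, 240, 160] 275 [229, 214, 175] 276 [213, 199, 180] 277 [209, 195, 180] 278 [209, 196, 180] 279 [209, 195, 180] 280 [206, 192, 177] 281 [194, 180, 166] 282 [167, 152, 139] 283 [137, 118, 108] 284 [124, 103, 94] 0.095 [318.39024839 268.1202038 ]
0.101 [318.32748232 272.31322763]
```

Emit:
{"method": "arm_command", "body": {"rows": [{"fingers": 0, "travel": [0, 0, 0], "roll": 1}, {"fingers": 0, "travel": [0, 0, 0], "roll": 2}, {"fingers": 0, "travel": [0, 0, 0], "roll": 3}, {"fingers": 0, "travel": [0, 0, 0], "roll": 3}, {"fingers": 0, "travel": [0, 0, 0], "roll": 3}]}}

```text
time_s: 13.45
tcp_pos: [0.4769, -0.1567, 0.1289]
ee_rot: [[0.592, -0.806, -0.0], [-0.806, -0.592, -0.0], [0.0, 0.0, -1.0]]
wrist_force: [-3.4, 4.2, 7.4]
gripper_width: 0.221
```

```bash
python3 l.py
```

```text
[ 0.477 -0.157  0.129] [-3.406  4.238  7.403] [1.12  0.846 0.057] 216.2911744493882
scene 159 [158.955 164.878 170.13 ]
top 30 [160.693 163.212 169.625]
```

Emit:
{"method": "arm_command", "body": {"rows": [{"fingers": 0, "travel": [0, 0, 0], "roll": 1}, {"fingers": 0, "travel": [0, 0, 0], "roll": 2}, {"fingers": 0, "travel": [0, 0, 0], "roll": 3}, {"fingers": 0, "travel": [0, 0, 0], "roll": 3}, {"fingers": 0, "travel": [0, 0, 0], "roll": 3}]}}

```text
time_s: 14.05
tcp_pos: [0.4768, -0.157, 0.1288]
ee_rot: [[0.549, -0.836, -0.0], [-0.836, -0.549, -0.001], [0.0, 0.001, -1.0]]
wrist_force: [-2.9, 2.7, 6.9]
gripper_width: 0.226
```

```bash
python3 l.py; python3 - <<'E'
from h import *
im,d=capture('top');c=cam('top');u,v=proj(c,np.array([.47,-.12,.12])).astype(int)
a=cv2.resize(im[v-35:v+35,u-50:u+30],(560,490),interpolation=cv2.INTER_CUBIC);save('t2',a)
E
```

```text
[ 0.477 -0.157  0.129] [-2.943  2.694  6.863] [0.821 0.803 0.26 ] 213.3215714259219
scene 162 [158.541 164.254 170.462]
top 21 [162.274 163.184 168.972]
```

View pics/t2.png

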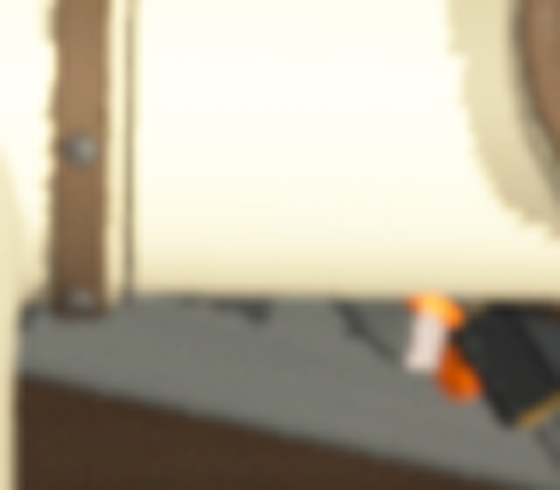

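```bash
python3 -c "
from h import *
s=sense();print(s['tcp_pos'],s['wrist_force'],s['moment'],s['gripper_width'],s['time_s']);print(finish_job())"
```

```text
[ 0.4768255  -0.15696139  0.1288182 ] [-3.43330841  1.711018    6.68546711] [0.84507794 0.86575942 0.18486757] 0.22282081798012957 14.2
the job is handed in; nothing more can be done
None
```

I set the knob to zero and let it go, then pushed the mast to its mark and turned it clockwise until the orange lever closed against its stop. I handed the job in at 14.2 s with the gripper still holding the mast. No verdict came back, so these are my own last checks:

- **Knob:** after release, the bar read 168.4–168.6° and the red mark about 168.4°, so it is within about 0.01 rad of zero.
- **Mast:** it moved about 45.4 mm down from its 45 mm stop, which puts it within about 1 mm of the mark. The yellow band sits right on the collar top with no steel showing below it. The projected camera position suggested about 2 mm higher, which is roughly the calibration error. The upward spring push was about 7 N and the grip opening about 19.5 mm.
- **Lever:** in the last 3° of turning, the lever barely moved and the turning moment rose from about 0.05 to 0.26 N m, so it is against the stop. The camera angle for the lever read about 164°, against 168° expected for closed. I put that down to only one side of the paddle showing.
- **Other things on the stand:** the recorded paths and forces show no sign of contact with the jug, glasses, votive or salt cellar. I did not measure their positions again at the end.

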